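# Hang the painted cabinet door on its two pins

## Robot

A 6-joint arm with a two-finger parallel gripper is mounted at the origin on the work surface. World frame = base frame: x ahead of the robot, y to its left, z up, the work surface at z = 0. Lengths are in mm, angles in rad, forces in N, time in s.
With the tool pointing down it reaches from about 350 to 875 mm from the base axis. Payload 4.2 kg.
Tool frame: the origin (TCP) lies on the mounting face of the last link; the fingertips stand 173 mm ahead of it and the grasp point (between the pads) lies grip_point_offset ahead of it (grip_point_offset is the distance from the TCP to the grasp point, in mm); z points along the fingers, y is the line along which they close (so a half turn about z gives the same grasp; the last joint's range is limited). The gripper opens to 85 mm and grips with 20 to 120 N. Pads are 22 mm wide; open, the fingers measure 114 mm over their backs; the gripper's body (76 mm by 85 mm) begins 54 mm behind the grasp point. The pads swing forward as they close: fully open they stand 13 mm farther back than shut.
Start: joints at [-0.99, 0.385, 0.008, 0, -1.194, -0.259], TCP at [197.687, -592.891, 404.712] pointing down, gripper open.
Joint ranges: [-3.14, 3.14], [-1.21, 2.06], [-1.07, 1.41], [-3.16, 2.05], [-2.99, -0.16], [-3.1, 3.1]. Speed limits (rad/s): [2.79, 2.79, 3.14, 3.14, 3.14, 3.14].

## Interface

Orientations are given as a unit quaternion [x, y, z, w].
In Python, from bench import read_state, get_image, job_done, recognise, place_of, grip_point_offset gives the robot as it stands. The module is installed in compiled form; this text tells all that it offers.
- The arm moves only by the tool carry_out, never from a script. Its arguments are lists of equal length, an entry for each row: "slide": the shift along the tool's x, y, z in m, a list of three; "roll": the turn about the tool's z in degrees; "claw": the finger opening in m, from 0 to 0.0854. A call has 1 to 8 rows; each row is the pose to reach, as a shift and turn from the pose commanded when the call began, along the tool's axes at that moment; what a row does not reach only later rows make up. A row lasts 1/8 s, in which the tool goes at most 62.5 mm and 10.7 degrees, less where a joint would pass 70% of its speed; a pose out of reach is approached as far as the arm can. A call with a gripper value outside its range is refused whole. The fingers move at their own pace and stop on an object; the grip force is fixed at half the most. Time passes only in rows, so rows that repeat a pose let the fingers close. It gives the time, the measured TCP pose, the force, the opening and the grip force at its end, in the units of the state.
- read_state(): the state, without advancing time (a new reading comes with each control period).
- get_image(name): name is "scene" or "side" or "wrist"; returns a dict with "img" (384x512x3 uint8, red, green, blue), "z_map" (384x512 float32, mm along the optical axis (not along the pixel's ray), 0 where there is no reading), "mtx" (3x3 intrinsics, pixels), "world_from_camera" (4x4, takes a point from camera to world coordinates); the wrist camera has in their place "T_tool_cam" (4x4, takes a point from camera to tool coordinates, whose origin is the TCP and whose axes are the flange's). Camera axes: x right, y up, looking along -z (the intrinsics and any distortion apply to the point x, -y, -z); pixel columns grow to the right and rows downward; lengths in mm; the calibration is good to about 2 mm. A picture is of the moment at which its call begins: read the wrist's pose just before it.
- job_done(): hands the job in; it is judged then, once.
Trained networks look in a picture, given as the dict that the camera call returned (one of the last four; its "shot" number tells which), for a name from the list of things; names that differ only in an ending like _2 or _b are one class to them, and where a whole thing is asked for, a point or a joint stands for the part that bears it (a point fixed in the world has none). Each returns a list of dicts, best first, with "conf" (0 to 1); they miss things now and then, are a little off and sometimes report something else, mostly with a low value. They report only what shows in the picture. A call takes as long as a camera call. They do not tell look-alikes from the thing itself.
- recognise(picture, thing): "at" ([column, row] in pixels, amid what is visible of it).
- place_of(picture, thing): "at" ([column, row] in pixels: a listed point, or the origin of a listed thing).
The state is a dict: "clock": time; "joints": joint angles; "joint_vel": joint speeds; "joint_efforts": joint torques, N m; "position": TCP position; "ee_rot": TCP orientation; "contact_force": force on the tool from outside, world axes, zero at the start; "wrist_torque": the same for the moment, N m; "gripper_width": finger opening in mm; "grasp_force": force on a finger pad.
Only numpy, scipy, OpenCV 4.12 (cv2) and the standard library are available. Lean on these libraries where they do the work, as an engineer would, in place of code of your own. Each camera call takes 0.05 s, during which the arm holds its last target. There are 200 camera calls.

## Task

Lift the freshly painted blue door out of its drying stand by the wooden tab on its top, lower it gently, standing well open (more than halfway), so that both knuckles drop over the two pins of the white cabinet and rest fully home, then swing it fully shut and let go. Never press or knock hard on the cabinet or its pins (stay below 30 N), and leave the other things on the table where they are.

Things in the scene. Friction and masses are not known exactly. Their poses are not given: they have to be found in the camera images.
- cabinet: White keepsake cabinet, blue roof, fixed, 110 deep (its x) x 170 wide (its y) x 150 mm tall; origin: centre of its underside, on the table. Its open front looks to its own -x. A dark steel strip on its -y side carries two brackets with the two pins (see pins_nominal). The shut door covers the front, its x along the cabinet's +y, and rests on the stop pad.
- stop_pad (a point): Centre of the outer face of the grey stop pad on the cabinet's front, 65 mm along its -x, 60 mm along its +y, 75 mm above the table; the soft pad stands 10 mm proud, gives about 1 mm per 2 N up to 5 mm, and the shut door's inner face rests on it. Axes as the cabinet's.
- pins_nominal (a point): NOMINAL pin axis at the lower flange's top, 30 mm above the table; 71 mm along the cabinet's -x, 105 mm along its -y from its origin; axes as the cabinet's. The strip is screwed tight through slots: the real axis (both pins together, upright) lies up to 6 mm off along x and up to 6 mm along y, to be found by feel or by looking. It does not give under 30 N.
- upper_flange (a point): Nominal centre of the upper flange's top, 85 mm above pins_nominal. Each bracket is a flange 18 mm wide, 5 mm thick, on an arm 10 mm wide running from it along the cabinet's +x to the strip. On each flange stands a brass pin 8 mm thick, 16 mm long, its top 1.5 mm tapering to 6.4 mm. Axes as the cabinet's.
- door_grip (a point): Middle of the pale wooden tab on the top edge of the loose light-blue door with a white crescent (0.24 to 0.38 kg, balanced under the tab). Tab 44 (door x) x 14 (y) x 45 mm tall; the point is 17 mm below the tab's top, 28 above the panel's top edge, 173 above the door's lower edge. Door x: level, from knuckles to free edge; y: thickness, +y outside when shut; z up.
- door_panel (a point): Centre of the door's panel, 3 mm along the door's +x from the tab's middle and 100.5 mm below door_grip. Panel 165 (x) x 12 (y) x 145 mm tall (z). Axes as the door's. Hung, its lower edge is 8 mm and its top edge 153 mm above the table. At the start it stands in the drying stand.
- door_knuckle (a point): Lower end of the lower knuckle's bore: 95.5 mm along the door's -x from door_grip, 151 mm below it. Two steel knuckles, 20 x 20 x 14 mm, upright through bore 10.5 mm in the door's mid-plane, the second 85 mm higher. Hung, each rests on a flange and this point is on the pin axis at the flange top. Bring the lower one in level from the front, above its pin and below the upper bracket.
- stand: Fixed pale wooden drying stand: base 200 (x) x 110 (y) x 12 mm, two pairs of uprights, 48 mm tall above the table, that hold the door in a 15 mm slot along its x; origin: centre of its underside. The door's lower edge stands on the base, 12 mm above the table; it lifts straight out.
- paste_jar: Bystander: white jar of texture paste, 70 mm wide, 75 mm tall; origin at the centre of its underside. Leave it alone.
- paint_bottle: Bystander: red paint bottle, 40 mm wide, 100 mm tall; origin at the centre of its underside. Leave it alone.
- bauble: Bystander: red bauble, 64 mm wide, glued on a small white foot, 78 mm tall in all; origin at the centre of its underside. Leave it alone.
- brush_mug: Bystander: yellow mug of brushes, 80 mm wide, 175 mm tall with the brushes; origin at the centre of its underside. Leave it alone.
- foam_ring: Bystander: white foam wreath ring, 150 mm wide, 28 mm tall; origin at the centre of its underside. Leave it alone.
- white_tray: Bystander: white plastic tray, 100 x 160 x 25 mm; origin at the centre of its underside. Leave it alone.
- mouse: Bystander: black computer mouse, 100 x 58 x 30 mm; origin at the centre of its underside. Leave it alone.
Not all that is in view belongs to the job. There is more than one size of the part that bears door_grip; the job needs the larger.

How it is judged:
By the outcome, as a careful person would: the job done as asked, in the order asked, and still so for the second after the job is handed in, with the robot touching nothing.
It also fails if it takes over 72 s, if anything falls off the work surface, if the arm or the gripper's body presses on something with over 40 N, if the wrist force passes 120 N, or if a joint passes its speed limit or range.

## Working session

There is one attempt and no reset: what is moved stays moved. The work goes in short steps, Python scripts to look and compute and a tool call to move; the robot and the scene stay as the last step left them, time stands still between calls to the robot, and variables do not carry over. Pictures are saved under pics/ and viewed, at most 11 in all, crops included, and the job is handed in when it is done.

Besides the shell and the picture viewer there is one more tool, called after "Call:" in YAML: its name, and indented under it one key for each argument. carry_out: Moves the arm, as the interface text tells. Its arguments: {"type":"object","properties":{"slide":{"type":"array"},"roll":{"type":"array"},"claw":{"type":"array"}},"required":["slide","roll","claw"]}

```bash
mkdir -p pics
cat > h.py <<'E'
import numpy as np, cv2
from bench import *
from scipy.spatial.transform import Rotation as R
def Tt(s=None):
    s=s or read_state(); T=np.eye(4); T[:3,:3]=R.from_quat(s["ee_rot"]).as_matrix(); T[:3,3]=s["position"]; return T
def snap(n):
    T=Tt(); p=get_image(n); p["W"]=p["world_from_camera"] if n!="wrist" else T@p["T_tool_cam"]; return p
def save(p,f,sc=1,box=None):
    im=p["img"][:,:,::-1]
    if box: im=im[box[1]:box[3],box[0]:box[2]]
    cv2.imwrite("pics/"+f,cv2.resize(im,None,fx=sc,fy=sc,interpolation=cv2.INTER_CUBIC))
def ray(p,uv):
    K=np.asarray(p["mtx"]); d=np.array([(uv[0]-K[0,2])/K[0,0],-(uv[1]-K[1,2])/K[1,1],-1.]); W=np.asarray(p["W"])
    return W[:3,3],W[:3,:3]@d
def at_z(p,uv,z):
    o,d=ray(p,uv); return o+d*(z-o[2])/d[2]
def at_d(p,uv):
    o,d=ray(p,uv); return o+d*p["z_map"][int(round(uv[1])),int(round(uv[0]))]
def cloud(p):
    K=np.asarray(p["mtx"]); v,u=np.mgrid[:384,:512]; z=p["z_map"]
    c=np.stack([(u-K[0,2])/K[0,0]*z,-(v-K[1,2])/K[1,1]*z,-z],-1); W=np.asarray(p["W"])
    c=c@W[:3,:3].T+W[:3,3]; c[z==0]=np.nan; return c
E
python3 - <<'E'
from h import *
print(read_state()); 
for n in("scene","side"):
    p=snap(n); save(p,n+"0.png",1.5); print(n,{k:v for k,v in p.items() if k not in("img","z_map")})
    for t in["cabinet","stop_pad","pins_nominal","upper_flange","door_grip","door_panel","door_knuckle","stand","paste_jar","paint_bottle","bauble","brush_mug","foam_ring","white_tray","mouse"]:
        print(t,[(np.round(r["at"]),round(r["conf"],2),np.round(at_d(p,r["at"]))) for r in place_of(p,t)])
print(grip_point_offset)
E
```

```text
{'clock': 0.0, 'joints': array([-9.90404410e-01,  3.85573233e-01,  6.58347329e-03, -4.86482898e-04,
       -1.19400451e+00, -2.58590849e-01]), 'joint_vel': array([-3.62734442e-04,  4.74759731e-04, -2.10685745e-04,  9.55065937e-05,
       -1.52851708e-04, -5.00520600e-04]), 'joint_efforts': array([-1.78187300e-03, -3.92290699e+01,  1.88396287e+01,  4.18608874e+00,
       -4.64877550e-03, -1.25229883e-05]), 'position': array([ 197.63008327, -592.70622439,  403.59637237]), 'ee_rot': array([-1.60118485e-01,  9.87097164e-01,  1.09576650e-03, -2.41128529e-04]), 'contact_force': array([0.57822368, 0.53849415, 0.74278038]), 'wrist_torque': array([ 0.05514625, -0.02366855, -0.01492195]), 'grasp_force': 0.0, 'gripper_width': 85.59279084434716}
scene {'mtx': array([[492.99022855,   0.        , 251.00905477],
       [  0.        , 492.99022855, 191.77056656],
       [  0.        ,   0.        ,   1.        ]]), 'world_from_camera': array([[-8.73027710e-01, -3.24900961e-01,  3.63678407e-01,
         9.57100944e+02],
       [ 4.87541741e-01, -5.98626548e-01,  6.35570064e-01,
         8.02389564e+0
[... 3605 characters left out ...]
0.58, array([ 434., -248.,   10.]))]
paste_jar [(array([224., 152.]), 0.82, array([ 680., -339.,   28.]))]
paint_bottle [(array([280., 154.]), 0.58, array([ 441., -260.,   95.])), (array([177., 198.]), 0.54, array([746., -27.,   9.]))]
bauble [(array([282., 157.]), 0.35, array([ 436., -267.,   80.]))]
brush_mug [(array([138., 294.]), 0.82, array([655., 386.,  43.])), (array([282., 238.]), 0.63, array([358., 198., 117.])), (array([159., 225.]), 0.63, array([745., 107.,   1.]))]
foam_ring [(array([160., 226.]), 0.9, array([740., 110.,  -1.]))]
white_tray [(array([193., 172.]), 0.96, array([ 760., -201.,    6.]))]
mouse [(array([206., 339.]), 0.84, array([354., 691., 448.]))]
154.70000000000002
```

View pics/scene0.png

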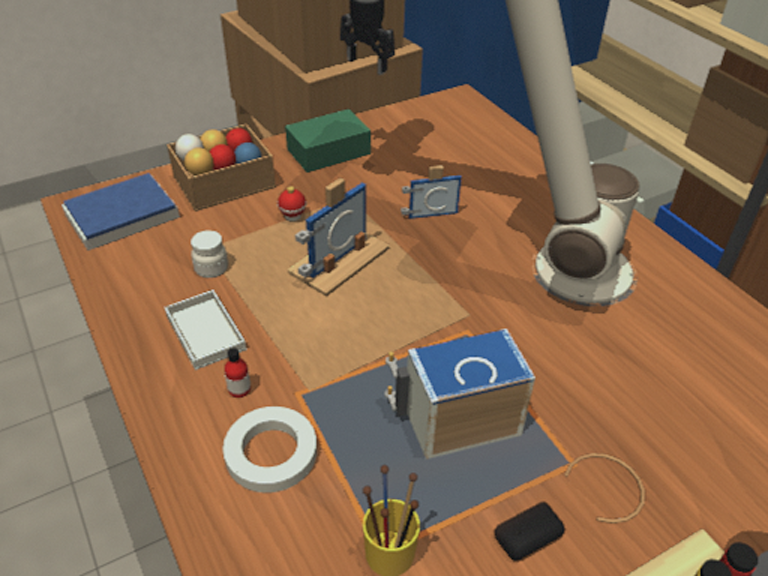

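View pics/side0.png

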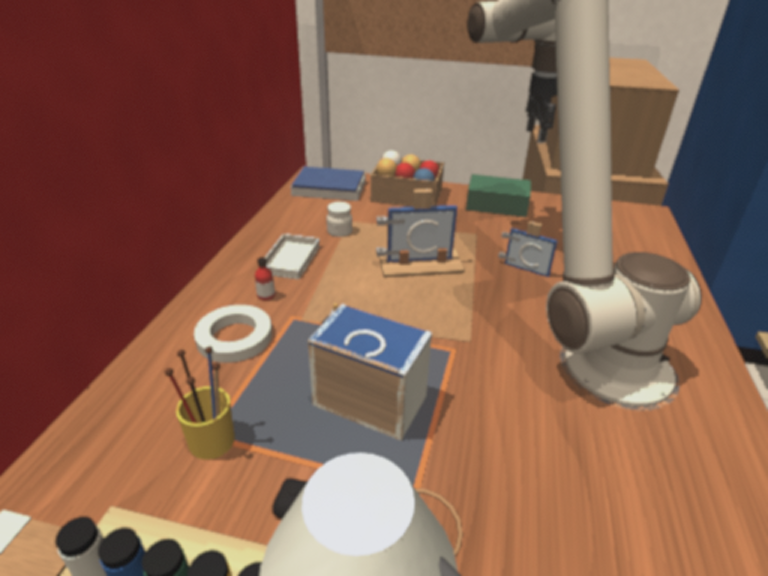

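The larger door stands in the stand near px (340,235) of the enlarged scene view, with its knuckles on the left at (305,240) and (305,270). The cabinet is at (470,390), with its pin strip at (395,385). The smaller look-alike door is at (435,195). Next I'll fit the poses from depth.

Run:
```python
from h import *
for n in("scene","side"):
    p=snap(n); c=cloud(p); im=p["img"].astype(int)
    blue=(im[...,2]>im[...,0]+40)
    box=lambda x0,x1,y0,y1,z0,z1:(c[...,0]>x0)&(c[...,0]<x1)&(c[...,1]>y0)&(c[...,1]<y1)&(c[...,2]>z0)&(c[...,2]<z1)
    m=box(280,620,90,330,138,165)
    q=c[m]; r=cv2.minAreaRect(q[:,:2].astype(np.float32)); print(n,"roof",m.sum(),r,np.median(q[:,2]))
    m=box(330,600,-330,-180,170,215); q=c[m]; print("tab",m.sum(),q.min(0),q.max(0),np.median(q,0))
    m=box(365,520,-330,-180,40,150); q=c[m]; mm=np.median(q,0); 
    a=np.polyfit(q[:,0],q[:,1],1); res=np.abs(q[:,1]-np.polyval(a,q[:,0])); k=res<6; a=np.polyfit(q[k,0],q[k,1],1)
    print("panel",m.sum(),k.sum(),mm,"ydeg",np.degrees(np.arctan(a[0])),np.polyval(a,450),q[k].min(0),q[k].max(0))
    m=box(500,600,60,180,20,160); q=c[m]; print("pins",m.sum(),q.min(0),q.max(0))
```

```text
scene roof 2767 ((443.7200012207031, 207.52963256835938), (115.72956848144531, 172.3567657470703), 76.8196792602539) 148.72638467193462
tab 145 [ 420.3265986  -282.32496203  170.4437875 ] [ 464.44950524 -249.87802902  203.88460703] [ 445.21283185 -259.63360592  189.44937479]
panel 1156 1077 [ 448.50660084 -255.54590884   94.22721857] ydeg 20.45649159334772 -255.70227886146353 [ 365.03598131 -290.95546283   40.35614468] [ 519.54175131 -226.06705292  149.88648394]
pins 728 [500.00950559 105.05475735  20.75742949] [546.74099888 179.96988011 151.91057442]
side roof 2310 ((445.6645202636719, 205.02981567382812), (112.36597442626953, 171.654052734375), 77.64897155761719) 148.4962203042802
tab 120 [ 423.21484988 -277.91335707  170.34794237] [ 466.01126232 -252.9161733   202.94706018] [ 444.04147261 -263.18655496  188.54342333]
panel 1219 1157 [ 443.41881123 -262.24416585   95.86022198] ydeg 20.71566243321186 -259.77784491553507 [ 365.01924664 -295.01771861   40.26326724] [ 519.66370878 -231.89984478  149.89260747]
pins 129 [500.30556972 107.13632029 112.68292553] [544.9481055  179.49232435 150.85622398]
```

```bash
cat >> h.py <<'E'
def plan(x,y,z,yaw):
    T=Tt(); d=T[:3,:3].T@(np.array([x,y,z])-T[:3,3]); cy=np.degrees(np.arctan2(T[1,0],T[0,0]))
    print("slide m",np.round(d/1000,4),"roll",round(-((yaw-cy+180)%360-180),2),"yaw now",round(cy,2))
E
python3 - <<'E'
from h import *
p=snap("wrist"); print(p["T_tool_cam"],p["mtx"]); 
plan(445,-263,430,200.5); plan(530,40,420,200.5); plan(530,100,420,277)
E
```

```text
[[-1.14694648e-03  9.66163333e-01  2.57928474e-01  6.47430952e+01]
 [ 9.99998950e-01  1.33654669e-03 -5.59756450e-04  9.49963077e-01]
 [-8.85549605e-04  2.57927561e-01 -9.66163852e-01  2.98951580e+01]
 [ 0.00000000e+00  0.00000000e+00  0.00000000e+00  1.00000000e+00]] [[346.20054763   0.         255.06123504]
 [  0.         346.20054763 191.76883479]
 [  0.           0.           1.        ]]
slide m [-0.339   0.2348 -0.0253] roll -2.07 yaw now -161.57
slide m [-0.5154  0.4953 -0.0153] roll -2.07 yaw now -161.57
slide m [-0.5344  0.5523 -0.0153] roll -78.57 yaw now -161.57
```

Call:
carry_out:
  slide:
    - [-0.042,0.029,-0.003]
    - [-0.084,0.058,-0.006]
    - [-0.126,0.087,-0.009]
    - [-0.168,0.116,-0.012]
    - [-0.21,0.145,-0.015]
    - [-0.252,0.175,-0.018]
    - [-0.294,0.205,-0.021]
    - [-0.339,0.235,-0.025]
  roll: [-10.5,-21,-31.5,-42,-52.5,-63,-73.5,-84]
  claw: [0.085,0.085,0.085,0.085,0.085,0.085,0.085,0.085]

```text
clock: 2.75
position: [445.6, -261.2, 430.1]
ee_rot: [0.781, -0.624, 0.0, -0.0]
contact_force: [0.9, -0.7, 0.4]
gripper_width: 85.3
grasp_force: 0.0
```

Call:
carry_out:
  slide:
    - [0,0,0]
    - [0,0,0]
    - [0,0,0]
    - [0,0,0]
    - [0,0,0]
    - [0,0,0]
    - [0,0,0]
    - [0,0,0]
  roll: [-10.5,-21,-31.5,-42,-52.5,-63,-73.5,-84]
  claw: [0.085,0.085,0.085,0.085,0.085,0.085,0.085,0.085]

```text
clock: 3.75
position: [444.9, -262.7, 429.8]
ee_rot: [0.998, 0.059, 0.0, 0.0]
contact_force: [-0.2, -0.6, 0.2]
gripper_width: 85.0
grasp_force: 0.0
```

Call:
carry_out:
  slide:
    - [0,0,0]
    - [0,0,0]
    - [0,0,0]
  roll: [-10,-14,-14]
  claw: [0.085,0.085,0.085]

```text
clock: 4.12
position: [444.9, -262.7, 429.8]
ee_rot: [0.984, 0.177, 0.0, 0.0]
contact_force: [-0.4, -0.3, 0.7]
gripper_width: 84.9
grasp_force: 0.0
```

Run:
```python
from h import *
s=read_state(); print(s["clock"],s["position"],s["joints"])
p=snap("wrist"); save(p,"w1.png",1.5); c=cloud(p)
print([(r["at"],r["conf"],at_z(p,r["at"],185)) for r in place_of(p,"door_grip")])
box=lambda x0,x1,y0,y1,z0,z1:(c[...,0]>x0)&(c[...,0]<x1)&(c[...,1]>y0)&(c[...,1]<y1)&(c[...,2]>z0)&(c[...,2]<z1)
for z0,z1 in((196,215),(150,163),(100,116)):
    m=box(330,570,-330,-200,z0,z1); q=c[m]; 
    if len(q)>10: print(z0,len(q),cv2.minAreaRect(q[:,:2].astype(np.float32)),np.median(q,0))
plan(445,-263,430,20.5)
```

```text
4.125 [ 444.90275718 -262.74094058  429.796292  ] [-2.19015164e-01  1.81466221e-01 -2.13065389e-01  1.08009936e-05
 -1.17614402e+00  2.14563491e+00]
[([263.9, 210.5], 0.89, array([ 442.3264623 , -268.57898299,  185.        ])), ([259.1, 69.8], 0.69, array([ 522.53701764, -235.25671682,  185.        ]))]
196 1572 ((444.7491455078125, -266.2755126953125), (43.29637908935547, 13.836182594299316), 20.21648597717285) [ 446.15746364 -265.62801441  202.57235458]
150 2289 ((441.0727844238281, -267.69366455078125), (164.31478881835938, 11.95641040802002), 20.752485275268555) [ 475.93811633 -254.38224575  157.79949977]
100 82 ((463.4562683105469, -259.12921142578125), (16.554718017578125, 18.30864143371582), 16.34416389465332) [ 464.92777254 -252.08606527  109.96325615]
slide m [-0.      0.0003 -0.0002] roll -0.13 yaw now 20.37
```

View pics/w1.png

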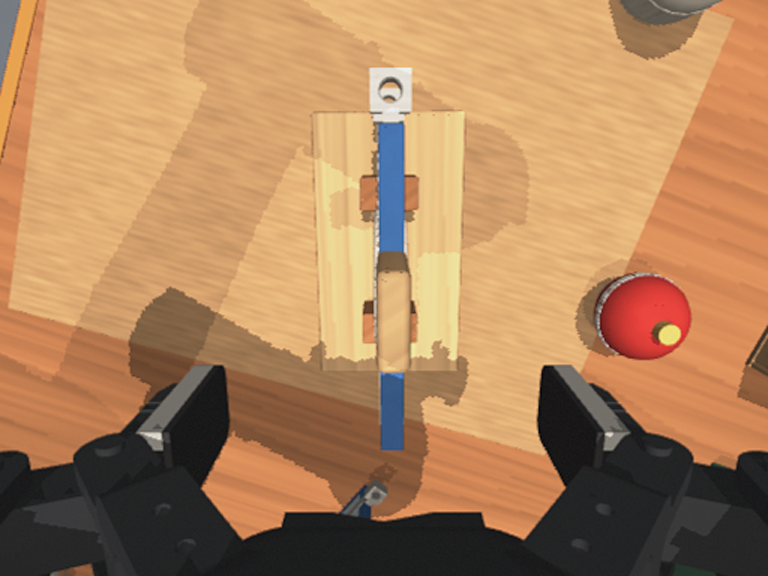

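The wrist view shows the tab at about px (394,318) and the knuckle bore at (390,90), both clear. The tab and panel sizes agree with the task text, so I descend and grip.

Call:
carry_out:
  slide:
    - [-0.002,0.0033,0.0]
    - [-0.002,0.0033,0.025]
    - [-0.002,0.0033,0.05]
    - [-0.002,0.0033,0.075]
    - [-0.002,0.0033,0.09]
    - [-0.002,0.0033,0.09]
    - [-0.002,0.0033,0.09]
  roll: [0,0,0,0,0,0,0]
  claw: [0.05,0.05,0.05,0.04,0.04,0.0,0.0]

```text
clock: 5.1
position: [444.5, -266.7, 340.4]
ee_rot: [0.984, 0.177, 0.001, 0.0]
contact_force: [-0.1, -0.3, -3.0]
gripper_width: 13.6
grasp_force: 59.2
```

Call:
carry_out:
  slide:
    - [0,0,0]
    - [0,0,0]
    - [0,0,0]
    - [0,0,0]
  roll: [0,0,0,0]
  claw: [0,0,0,0]

```text
clock: 5.6
position: [444.5, -266.5, 340.2]
ee_rot: [0.984, 0.177, 0.0, 0.0]
contact_force: [0.1, 0.9, 0.2]
gripper_width: 13.7
grasp_force: 59.7
```

Call:
carry_out:
  slide:
    - [0,0,-0.004]
    - [0,0,-0.012]
    - [0,0,-0.024]
    - [0,0,-0.038]
    - [0,0,-0.054]
    - [0,0,-0.07]
    - [0,0,-0.08]
    - [0,0,-0.08]
  roll: [0,0,0,0,0,0,0,0]
  claw: [0,0,0,0,0,0,0,0]

```text
clock: 6.6
position: [444.3, -266.5, 420.8]
ee_rot: [0.984, 0.177, 0.001, 0.0]
contact_force: [-0.7, -0.7, -2.7]
gripper_width: 13.4
grasp_force: 59.3
```

Run:
```python
from h import *
s=read_state(); print(s["clock"],s["position"],s["joints"],s["contact_force"],s["wrist_torque"])
plan(513,-45,380,87)
p=snap("wrist"); save(p,"w2.png",1.5)
```

```text
6.6 [ 444.25276332 -266.5327703   420.75990915] [-2.26825295e-01  1.89922636e-01 -2.25639408e-01 -2.69140381e-06
 -1.15307083e+00  2.15431113e+00] [-0.67848998 -0.68319971 -2.74618364] [ 0.01346761 -0.02273923 -0.0673159 ]
slide m [ 0.1417 -0.1836  0.0408] roll -66.56 yaw now 20.44
```

View pics/w2.png

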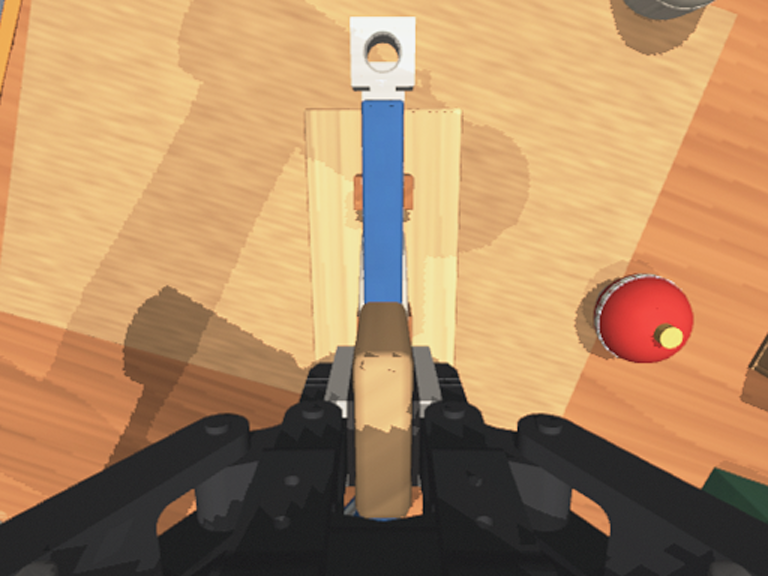

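The door is held upright and the upper knuckle's bore shows at px (382,51). Now I carry it to a pre-approach in front of the pins.

Call:
carry_out:
  slide:
    - [0.012,-0.016,0]
    - [0.032,-0.042,0]
    - [0.054,-0.07,0]
    - [0.076,-0.098,0.005]
    - [0.098,-0.126,0.015]
    - [0.12,-0.155,0.025]
    - [0.135,-0.175,0.035]
    - [0.1417,-0.1836,0.041]
  roll: [-5,-14,-24,-34,-44,-54,-62,-66.5]
  claw: [0,0,0,0,0,0,0,0]

```text
clock: 7.65
position: [513.0, -43.7, 377.2]
ee_rot: [0.724, 0.69, -0.001, -0.001]
contact_force: [-0.3, 0.4, -1.5]
gripper_width: 13.3
grasp_force: 59.2
```

Call:
carry_out:
  slide:
    - [0,0,0]
    - [0,0,0]
  roll: [0,0]
  claw: [0,0]

```text
clock: 7.9
position: [512.8, -45.4, 378.6]
ee_rot: [0.726, 0.687, -0.0, -0.0]
contact_force: [-0.4, -0.2, -2.2]
gripper_width: 13.9
grasp_force: 59.2
```

Run:
```python
from h import *
s=read_state(); print(s["clock"],s["position"],s["joints"],s["contact_force"])
p=snap("wrist"); save(p,"w3.png",1.5)
print([(r["at"],r["conf"],at_d(p,r["at"])) for r in place_of(p,"upper_flange")])
plan(513,-45,380,87)
```

```text
7.9 [512.79670101 -45.35010405 378.57150053] [ 2.27447956e-01  2.19675299e-01 -2.98922393e-01  1.26299576e-04
 -1.05288267e+00  2.85924726e+00] [-0.38975759 -0.21518672 -2.22320482]
[([254.4, 59.1], 0.27, array([516.99544794,  39.40005568, 172.43508208]))]
slide m [ 0.0005  0.0002 -0.0011] roll -0.15 yaw now 86.85
```

View pics/w3.png

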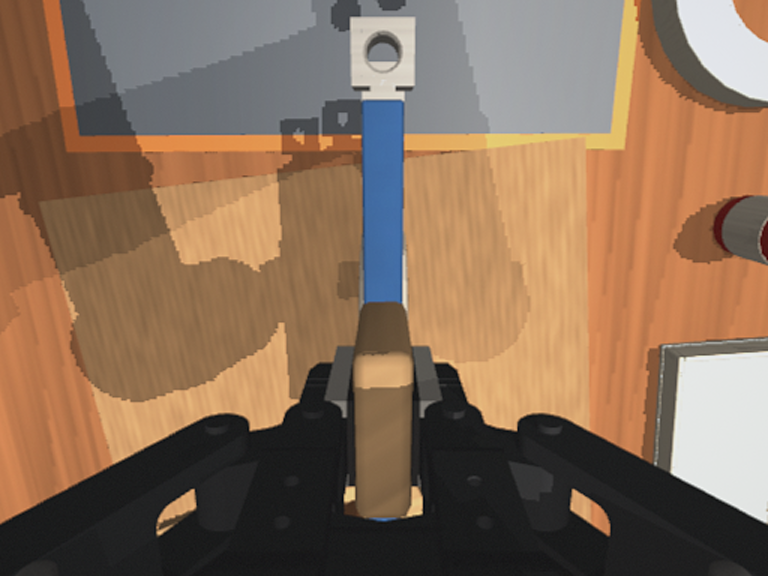

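Run:
```python
from h import *
plan(583,24,470,97)
```

```text
slide m [ 0.0733  0.0663 -0.0911] roll -10.15 yaw now 86.85
```

Call:
carry_out:
  slide:
    - [0.0,0.01,-0.02]
    - [0.0,0.026,-0.042]
    - [0.01,0.045,-0.064]
    - [0.03,0.06,-0.082]
    - [0.055,0.0663,-0.09]
    - [0.07,0.0663,-0.0911]
    - [0.0733,0.0663,-0.0911]
    - [0.0733,0.0663,-0.0911]
  roll: [-1,-3,-5,-7,-9,-10,-10.15,-10.15]
  claw: [0,0,0,0,0,0,0,0]

```text
clock: 9.0
position: [582.6, 24.3, 469.4]
ee_rot: [0.662, 0.749, -0.001, -0.0]
contact_force: [-0.1, 0.5, -2.4]
gripper_width: 13.1
grasp_force: 59.2
```

Run:
```python
from h import *
s=read_state(); print(s["clock"],s["position"],s["joints"],s["contact_force"])
p=snap("wrist"); save(p,"w4.png",1.5); np.savez("w4.npz",img=p["img"],z=p["z_map"],W=p["W"],K=p["mtx"])
print([(r["at"],r["conf"],at_d(p,r["at"]),at_z(p,r["at"],115)) for r in place_of(p,"upper_flange")])
print([(r["at"],r["conf"],at_d(p,r["at"]),at_z(p,r["at"],30)) for r in place_of(p,"pins_nominal")])
plan(513,-45,380,87)
```

```text
9.0 [582.60464839  24.34029381 469.37127703] [ 3.19361355e-01  2.75870704e-01  1.08649253e-02  4.29988380e-05
 -1.30707439e+00  2.94558897e+00] [-0.05389841  0.49507208 -2.36721809]
[([213.0, 61.9], 0.71, array([535.46710299, 115.83899474, 131.30830398]), array([533.39064409, 117.20031294, 115.        ]))]
[([218.4, 71.3], 0.87, array([538.92455417, 109.92762914, 115.55963994]), array([529.47364715, 115.16084174,  30.        ]))]
slide m [-0.06   -0.0777  0.0897] roll 10.04 yaw now 97.04
```

View pics/w4.png

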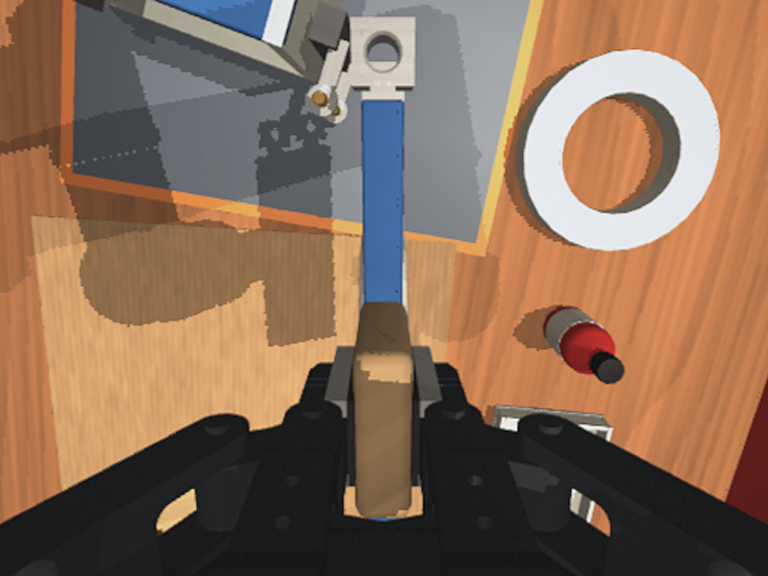

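Upper pin top at px (321,98), lower pin at (336,113), upper bore at (382,51). Now I locate them precisely.

Run:
```python
from h import *
d=np.load("w4.npz"); p=dict(img=d["img"],z_map=d["z"],W=d["W"],mtx=d["K"])
c=cloud(p); im=p["img"].astype(int)
T=Tt(); tool=lambda w:(T[:3,:3].T@(w-T[:3,3])).round(2)
sub=np.s_[50:85,200:240]
hs=cv2.cvtColor(p["img"],cv2.COLOR_RGB2HSV)
cz=c[...,2]
m=np.zeros(cz.shape,bool); m[sub]=True
t=m&(abs(cz-131)<3); v,u=np.nonzero(t); print("uppertop",t.sum(),u.mean(),v.mean(),at_z(p,(u.mean(),v.mean()),131))
t=m&(abs(cz-46)<3); v,u=np.nonzero(t); print("lowertop",t.sum(),u.mean(),v.mean(),at_z(p,(u.mean(),v.mean()),46))
t=m&(abs(cz-115)<2.5); v,u=np.nonzero(t); q=c[t]; print("flange",t.sum(),cv2.minAreaRect(q[:,:2].astype(np.float32)))
# knuckle top
zk=T[2,3]-206.7
t=abs(cz-zk)<4; t[:, :225]=0; t[:,285:]=0; t[70:]=0
v,u=np.nonzero(t); print("knuckle",t.sum(),u.min(),u.max(),v.min(),v.max(),np.nanmedian(cz[t]),zk)
q=c[t]; k=np.array([tool(x) for x in q]); print(k.min(0),k.max(0))
hole=np.zeros_like(t); hole[15:56,236:274]=True; hole&=(cz<zk-20)
n,l,st,ce=cv2.connectedComponentsWithStats(hole.astype(np.uint8)); 
for i in range(1,n):
    if st[i][4]>40: print("hole",st[i],ce[i],tool(at_z(p,ce[i],zk)))
cv2.imwrite("pics/c.png",cv2.resize(p["img"][0:90,190:290,::-1],None,fx=7,fy=6,interpolation=cv2.INTER_CUBIC))
```

```text
uppertop 73 212.91780821917808 64.68493150684931 [535.55918245 113.66331429 131.        ]
lowertop 15 224.13333333333333 73.86666666666666 [537.62776217 112.32473799  46.        ]
flange 347 ((535.4443359375, 116.32493591308594), (17.799285888671875, 23.126312255859375), 2.0028152465820312)
knuckle 1761 234 276 11 65 262.95034312679246 262.967296351903
[ 82.49 -10.15 203.65] [106.42   9.9  210.61]
hole [245  28  21  19 283] [255.25441696  37.28621908] [ 9.4880e+01 -5.0000e-02  2.0668e+02]
```

View pics/c.png

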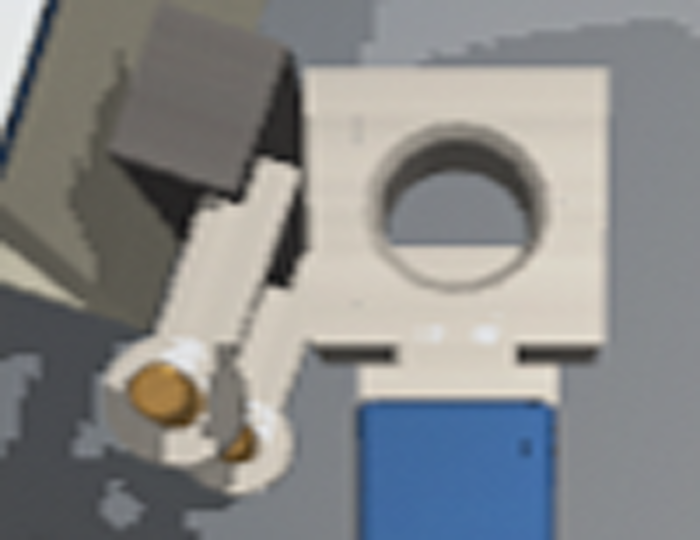

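Run:
```python
from h import *
plan(537,-26,470,97); plan(537,-26,363,97)
```

```text
slide m [-0.0441 -0.0516 -0.0003] roll 0.04 yaw now 97.04
slide m [-0.044  -0.0515  0.1067] roll 0.04 yaw now 97.04
```

Call:
carry_out:
  slide:
    - [-0.016,0,0]
    - [-0.044,-0.01,0]
    - [-0.044,-0.035,0.01]
    - [-0.044,-0.0515,0.035]
    - [-0.044,-0.0515,0.065]
    - [-0.044,-0.0515,0.095]
    - [-0.044,-0.0515,0.1065]
    - [-0.044,-0.0515,0.1065]
  roll: [0,0,0,0,0,0,0,0]
  claw: [0,0,0,0,0,0,0,0]

```text
clock: 10.15
position: [537.5, -25.9, 363.1]
ee_rot: [0.662, 0.749, -0.001, -0.0]
contact_force: [0.5, 0.1, -1.6]
gripper_width: 13.2
grasp_force: 59.2
```

```bash
cat >> h.py <<'E'
def crop(p,f,box,s):
    x0,y0,x1,y1=box; cv2.imwrite("pics/"+f,cv2.resize(p["img"][y0:y1,x0:x1,::-1],None,fx=s,fy=s,interpolation=cv2.INTER_CUBIC))
def brass(p,box):
    x0,y0,x1,y1=box; h=cv2.cvtColor(p["img"],cv2.COLOR_RGB2HSV)[y0:y1,x0:x1].astype(int)
    m=((h[...,0]>8)&(h[...,0]<26)&(h[...,1]>110)).astype(np.uint8)
    n,l,st,ce=cv2.connectedComponentsWithStats(m)
    return [(st[i]+[x0,y0,0,0,0],ce[i]+[x0,y0]) for i in range(1,n) if st[i][4]>8]
E
python3 - <<'E'
from h import *
s=read_state(); print(s["clock"],s["position"],s["joints"],s["contact_force"])
plan(547.3,18,363,97)
p=snap("wrist"); 
for b in brass(p,(150,0,350,110)): print(b,at_z(p,b[1],131))
c=snap("scene"); crop(c,"s2.png",(200,170,330,290),5)
E
```

```text
10.15 [537.53443293 -25.92037307 363.12032913] [ 2.53397655e-01  2.73146332e-01 -2.67789128e-01  4.65292038e-04
 -1.03094503e+00  3.01119069e+00] [ 0.47581495  0.09855081 -1.56809558]
slide m [0.0424 0.0151 0.0001] roll 0.06 yaw now 97.06
(array([270,   0,  10,  10,  59]), array([274.10169492,   4.77966102])) [533.42925788  88.89635615 131.        ]
(array([150,  92,  91,  18, 889]), array([182.29133858, 103.46681665])) [488.70755087  32.51324435 131.        ]
```

View pics/s2.png

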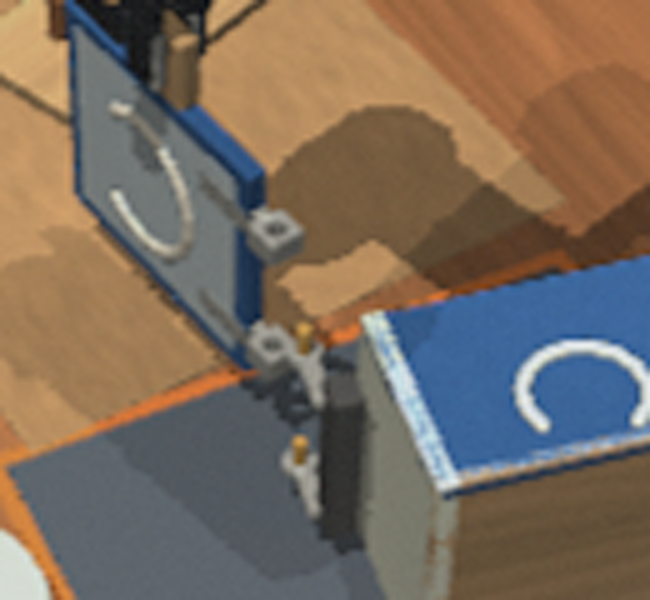

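The scene crop shows the door in front of the brackets. The knuckles are at (272,230) and (270,345) and the pins at (303,335) and (298,448), with nothing touching. Now I move in level.

Call:
carry_out:
  slide:
    - [0.006,0.002,0]
    - [0.014,0.005,0]
    - [0.022,0.008,0]
    - [0.03,0.011,0]
    - [0.038,0.0135,0]
    - [0.0424,0.0151,0]
    - [0.0424,0.0151,0]
  roll: [0,0,0,0,0,0,0]
  claw: [0,0,0,0,0,0,0]

```text
clock: 11.12
position: [547.2, 18.9, 363.3]
ee_rot: [0.662, 0.75, -0.0, -0.0]
contact_force: [-0.9, -0.2, -2.8]
gripper_width: 13.5
grasp_force: 59.2
```

Run:
```python
from h import *
s=read_state(); print(s["clock"],s["position"],s["joints"],s["contact_force"])
plan(547.3,18,363,97)
p=snap("wrist"); 
for b in brass(p,(200,0,310,90)): print(b,at_z(p,b[1],131))
a=snap("scene"); b=snap("side")
f=lambda p,b,s:cv2.resize(p["img"][b[1]:b[3],b[0]:b[2],::-1],s,interpolation=cv2.INTER_CUBIC)
cv2.imwrite("pics/t1.png",np.hstack([f(p,(225,5,285,85),(390,520)),f(a,(225,200,285,280),(390,520))]))
```

```text
11.125 [547.17355581  18.93619041 363.25044931] [ 3.30782281e-01  2.88232036e-01 -2.45663801e-01  2.83764503e-05
 -1.03704001e+00  2.93507654e+00] [-0.91772367 -0.16175872 -2.7579553 ]
slide m [-0.0009  0.      0.0003] roll 0.12 yaw now 97.12
(array([248,  38,  13,   9,  92]), array([254.38043478,  42.20652174])) [535.04340403 114.42654422 131.        ]
```

View pics/t1.png

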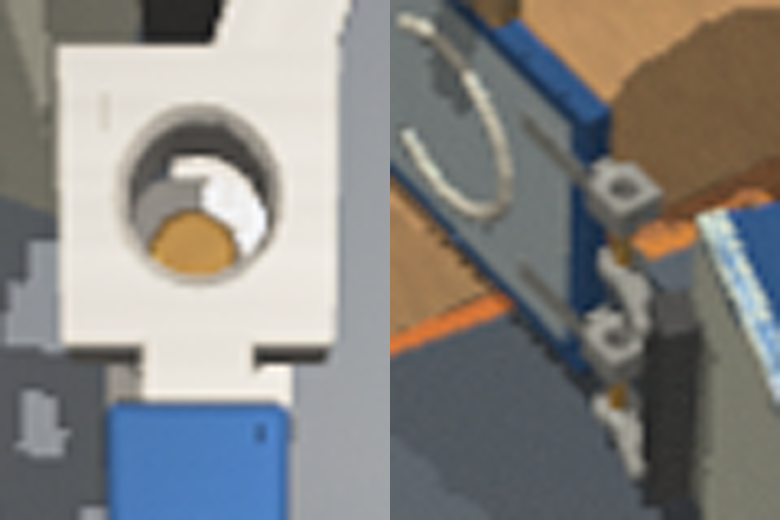

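Run:
```python
from h import *
p=snap("wrist"); T=Tt(); tool=lambda w:(T[:3,:3].T@(w-T[:3,3])).round(2)
zk=T[2,3]-206.7
print("bore",tool(at_z(p,(255.77-.5,35.0-.5),zk)))
# fit pin-top model: project 8mm ring z=129.5 at candidate centres, compare with brass mask bounds 248..260, top row 38
K=p["mtx"]; Wi=np.linalg.inv(p["W"]); t=np.linspace(0,2*np.pi,60)
def proj(X): 
    c=X@Wi[:3,:3].T+Wi[:3,3]; return np.c_[K[0,0]*c[:,0]/-c[:,2]+K[0,2],K[1,1]*-c[:,1]/-c[:,2]+K[1,2]]
for dx in(-2,-1,0,1,2):
    ctr=T[:3,3]+T[:3,:3]@np.array([96.1+dx,0,0])
    r=[proj(np.c_[ctr[0]+ra*np.cos(t),ctr[1]+ra*np.sin(t),t*0+z]) for ra,z in((4,129.5),(3.2,131))]
    print(dx,[(a.min(0).round(1),a.max(0).round(1)) for a in r])
    # far edge of bore: upper rim bottom row
    r=proj(np.c_[ctr[0]+5.25*np.cos(t),ctr[1]+5.25*np.sin(t),t*0+zk]); print("  bore",r.min(0).round(1),r.max(0).round(1))
```

```text
bore [ 95.9    0.33 206.69]
-2 [(array([247.5,  39.1]), array([262. ,  54.8])), (array([248.9,  40.2]), array([260.6,  52.9]))]
  bore [243.6  26.5] [265.7  50.5]
-1 [(array([247.4,  37.1]), array([262. ,  52.8])), (array([248.9,  38.2]), array([260.6,  50.9]))]
  bore [243.5  24.2] [265.8  48.2]
0 [(array([247.4,  35.1]), array([262.1,  50.9])), (array([248.8,  36.2]), array([260.6,  48.9]))]
  bore [243.5  21.8] [265.8  46. ]
1 [(array([247.4,  33.2]), array([262.1,  48.9])), (array([248.8,  34.2]), array([260.6,  47. ]))]
  bore [243.5  19.5] [265.8  43.7]
2 [(array([247.4,  31.2]), array([262.1,  47. ])), (array([248.8,  32.2]), array([260.6,  45. ]))]
  bore [243.5  17.2] [265.8  41.4]
```

Through the bore, the pin sits about 0.7 mm short of centre along x and 0.4 mm off in y. I correct that and lower to just past the pin tops.

Call:
carry_out:
  slide:
    - [-0.0008,-0.0004,0]
    - [-0.0008,-0.0004,0.004]
    - [-0.0008,-0.0004,0.008]
    - [-0.0008,-0.0004,0.01]
    - [-0.0008,-0.0004,0.0115]
    - [-0.0008,-0.0004,0.013]
    - [-0.0008,-0.0004,0.0145]
    - [-0.0008,-0.0004,0.0145]
  roll: [0,0,0,0,0,0,0,0]
  claw: [0,0,0,0,0,0,0,0]

```text
clock: 12.32
position: [546.8, 17.7, 348.7]
ee_rot: [0.662, 0.749, -0.0, -0.0]
contact_force: [1.2, 0.5, -3.1]
gripper_width: 13.2
grasp_force: 59.2
```

Call:
carry_out:
  slide:
    - [0,0,0.002]
    - [0,0,0.004]
    - [0,0,0.006]
    - [0,0,0.008]
    - [0,0,0.01]
    - [0,0,0.011]
    - [0,0,0.011]
  roll: [0,0,0,0,0,0,0]
  claw: [0,0,0,0,0,0,0]

```text
clock: 13.2
position: [546.8, 17.7, 337.7]
ee_rot: [0.662, 0.749, -0.0, -0.0]
contact_force: [-0.4, -0.1, -2.9]
gripper_width: 13.2
grasp_force: 59.2
```

Call:
carry_out:
  slide:
    - [0,0,0.0007]
    - [0,0,0.0014]
    - [0,0,0.0014]
  roll: [0,0,0]
  claw: [0,0,0]

```text
clock: 13.58
position: [546.8, 17.7, 336.4]
ee_rot: [0.662, 0.749, -0.0, -0.0]
contact_force: [1.2, -0.5, -2.3]
gripper_width: 13.3
grasp_force: 59.3
```

Call:
carry_out:
  slide:
    - [0,0,0.0004]
    - [0,0,0.0008]
    - [0,0,0.0008]
  roll: [0,0,0]
  claw: [0,0,0]

```text
clock: 13.95
position: [546.9, 17.6, 336.1]
ee_rot: [0.662, 0.75, 0.0, 0.0]
contact_force: [-0.5, -0.8, 0.2]
gripper_width: 13.1
grasp_force: 59.7
```

Call:
carry_out:
  slide:
    - [0,0,0.0003]
    - [0,0,0.0006]
    - [0,0,0.0006]
  roll: [0,0,0]
  claw: [0,0,0]

```text
clock: 14.32
position: [547.0, 17.6, 335.8]
ee_rot: [0.662, 0.75, 0.0, 0.001]
contact_force: [-0.4, -2.5, 5.1]
gripper_width: 13.2
grasp_force: 60.5
```

The force changed by about 8 N, so the knuckles are seated at z = 335.8, which matches the expected 335.7. Now I swing about the pin axis, at tool (95.5, 0).

Call:
carry_out:
  slide:
    - [0.0001,-0.0033,-0.0003]
    - [0.0005,-0.01,-0.0003]
    - [0.0015,-0.0166,-0.0003]
    - [0.0028,-0.0231,-0.0003]
    - [0.0047,-0.0295,-0.0003]
    - [0.007,-0.0358,-0.0003]
    - [0.0097,-0.0419,-0.0003]
    - [0.0128,-0.0478,-0.0003]
  roll: [2,6,10,14,18,22,26,30]
  claw: [0,0,0,0,0,0,0,0]

```text
clock: 15.32
position: [498.0, 24.8, 335.6]
ee_rot: [0.835, 0.551, 0.002, 0.0]
contact_force: [0.9, -1.0, 1.7]
gripper_width: 13.1
grasp_force: 60.1
```

Call:
carry_out:
  slide:
    - [0,0,0]
    - [0,0,0]
  roll: [0,0]
  claw: [0,0]

```text
clock: 15.58
position: [498.3, 24.8, 335.6]
ee_rot: [0.833, 0.553, 0.001, 0.0]
contact_force: [-0.8, -0.4, 2.5]
gripper_width: 13.3
grasp_force: 60.1
```

Run:
```python
from h import *
s=read_state(); T=Tt(s); print(s["clock"],s["position"],s["joints"],s["contact_force"],s["wrist_torque"],T[:3,3]+T[:3,:3]@[95.5,0,0],np.degrees(np.arctan2(T[1,0],T[0,0])))
```

```text
15.575 [498.27067413  24.80725602 335.59768836] [ 3.75763351e-01  2.36741573e-01 -3.97135354e-01 -1.96671444e-04
 -9.34682396e-01  2.36664346e+00] [-0.84895711 -0.41483438  2.47944672] [ 0.38974999 -0.44356924 -0.0422983 ] [535.3986019  112.79442149 335.75797514] 67.12172334390276
```

Call:
carry_out:
  slide:
    - [0.0004,-0.0083,0]
    - [0.0015,-0.0166,0]
    - [0.0033,-0.0247,0]
    - [0.0058,-0.0327,0]
    - [0.0089,-0.0404,0]
    - [0.0128,-0.0478,0]
    - [0.0173,-0.0548,0]
    - [0.0223,-0.0614,0]
  roll: [5,10,15,20,25,30,35,40]
  claw: [0,0,0,0,0,0,0,0]

```text
clock: 16.58
position: [450.1, 69.2, 335.6]
ee_rot: [0.972, 0.233, 0.001, 0.0]
contact_force: [0.1, -0.7, 3.7]
gripper_width: 13.1
grasp_force: 60.2
```

Call:
carry_out:
  slide:
    - [0.0004,-0.0083,0]
    - [0.0015,-0.0166,0]
    - [0.0033,-0.0247,0]
    - [0.0058,-0.0327,0]
    - [0.0089,-0.0404,0]
    - [0.0128,-0.0478,0]
    - [0.0128,-0.0478,0]
    - [0.0128,-0.0478,0]
  roll: [5,10,15,20,25,30,30,30]
  claw: [0,0,0,0,0,0,0,0]

```text
clock: 17.58
position: [439.6, 117.3, 335.4]
ee_rot: [1.0, -0.024, 0.0, -0.0]
contact_force: [-0.7, 1.0, 3.5]
gripper_width: 13.1
grasp_force: 60.3
```

Run:
```python
from h import *
s=read_state(); T=Tt(s); print(s["clock"],s["position"],s["joints"],s["contact_force"],s["wrist_torque"],T[:3,3]+T[:3,:3]@[95.5,0,0],np.degrees(np.arctan2(T[1,0],T[0,0])))
```

```text
17.575 [439.64577547 117.34477297 335.39142823] [ 6.19668846e-01  1.64427719e-01 -4.94318508e-01  4.26485715e-05
 -9.11740390e-01  9.02100953e-01] [-0.72778739  0.99529872  3.46279196] [ 0.09215549 -0.18996708  0.10096601] [535.03114529 112.6671037  335.41663214] -2.8075182960083946
```

Call:
carry_out:
  slide:
    - [0.0001,-0.005,0]
    - [0.0005,-0.01,0]
    - [0.0009,-0.0133,0]
    - [0.0009,-0.0133,0]
  roll: [3,6,8,8]
  claw: [0,0,0,0]

```text
clock: 18.08
position: [441.2, 130.4, 335.3]
ee_rot: [0.996, -0.095, 0.0, 0.0]
contact_force: [-0.9, -0.3, 3.7]
gripper_width: 13.2
grasp_force: 60.3
```

Call:
carry_out:
  slide:
    - [0,-0.0017,0]
    - [0,-0.0017,0]
    - [0,-0.0017,0]
  roll: [1,1,1]
  claw: [0,0,0]

```text
clock: 18.45
position: [441.5, 132.1, 335.3]
ee_rot: [0.995, -0.104, 0.0, 0.0]
contact_force: [-0.5, -1.6, 4.0]
gripper_width: 13.5
grasp_force: 60.2
```

Run:
```python
from h import *
s=read_state(); T=Tt(s); print(s["clock"],s["position"],s["contact_force"],s["wrist_torque"],T[:3,3]+T[:3,:3]@[95.5,0,0],np.degrees(np.arctan2(T[1,0],T[0,0])))
p=snap("wrist"); save(p,"w5.png",1.5); c=cloud(p)
# cabinet roof direction from wrist depth
m=(abs(c[...,2]-149)<5)&(c[...,0]>340)&(c[...,0]<560)&(c[...,1]>120); q=c[m]
print(m.sum(),cv2.minAreaRect(q[:,:2].astype(np.float32)))
```

```text
18.45 [441.48583714 132.13780657 335.33985287] [-0.49517475 -1.58795595  4.03066007] [-0.47598868 -0.45629478 -0.12486793] [534.93176345 112.4373311  335.35084485] -11.904890323295174
48158 ((459.9883728027344, 191.44125366210938), (134.9884796142578, 144.24378967285156), 78.52681732177734)
```

View pics/w5.png

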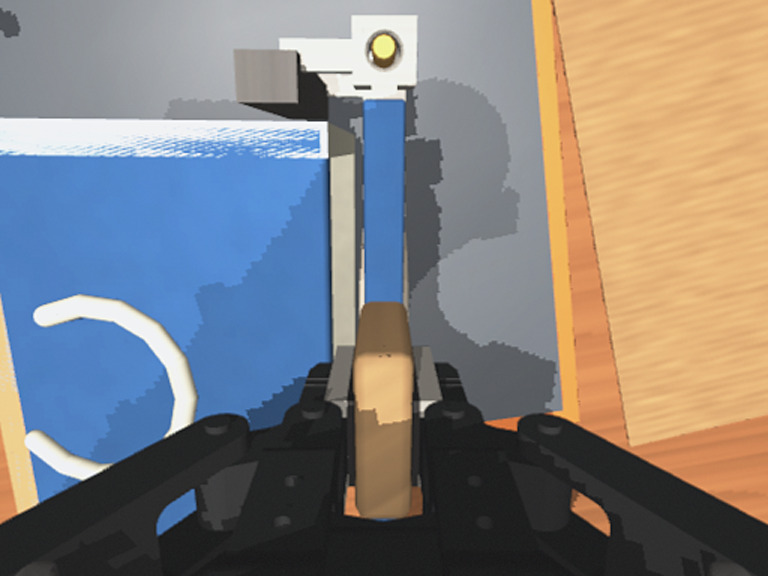

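The pin stands in the bore at px (383,47) and the door is almost parallel to the roof edge at col 330. I close the last degree or so by feel.

Call:
carry_out:
  slide:
    - [0,-0.0008,0]
    - [0,-0.0012,0]
    - [0,-0.0012,0]
  roll: [0.5,0.7,0.7]
  claw: [0,0,0]

```text
clock: 18.88
position: [441.7, 133.4, 335.3]
ee_rot: [0.994, -0.11, -0.0, 0.0]
contact_force: [0.6, -2.7, 4.1]
gripper_width: 13.5
grasp_force: 60.3
```

Call:
carry_out:
  slide:
    - [0,-0.0008,0]
    - [0,-0.0008,0]
    - [0,-0.0008,0]
  roll: [0.5,0.5,0.5]
  claw: [0,0,0]

```text
clock: 19.25
position: [441.8, 134.1, 335.4]
ee_rot: [0.993, -0.114, -0.0, 0.0]
contact_force: [-0.9, -3.4, 5.2]
gripper_width: 13.2
grasp_force: 60.3
```

Run:
```python
from h import *
s=read_state(); T=Tt(s); print(s["clock"],s["position"],s["contact_force"],s["wrist_torque"],T[:3,3]+T[:3,:3]@[95.5,0,0],np.degrees(np.arctan2(T[1,0],T[0,0])))
```

```text
19.25 [441.84905808 134.0816573  335.3509439 ] [-0.88798686 -3.42400833  5.22620104] [-1.25956783 -0.5351494   0.18078392] [534.86745885 112.45234656 335.34498069] -13.090212734922972
```

Call:
carry_out:
  slide:
    - [0,0.0008,0]
    - [0,0.0008,0]
    - [0,0.0008,0]
    - [0,0.0008,0]
    - [0,0.0008,0]
    - [0,0.0008,0]
  roll: [-0.5,-0.5,-0.5,-0.5,-0.5,-0.5]
  claw: [0,0,0.016,0.022,0.03,0.03]

```text
clock: 20.0
position: [441.6, 133.5, 335.1]
ee_rot: [0.994, -0.11, -0.0, 0.0]
contact_force: [0.6, 0.4, 0.2]
gripper_width: 30.2
grasp_force: 0.0
```

Run:
```python
from h import *
s=read_state(); T=Tt(s); print(s["clock"],s["position"],s["contact_force"],s["wrist_torque"],s["gripper_width"])
p=snap("wrist"); c=cloud(p)
m=(c[...,2]>146)&(c[...,2]<156)&(c[...,0]>370)&(c[...,0]<540)&(c[...,1]>90)&(c[...,1]<215)
im=p["img"].astype(int); rows=np.arange(80,200,15)
t=lambda w:(T[:3,:3].T@(w-T[:3,3])).round(1)
for r in rows:  # door left edge & roof right edge in tool y, at their heights
    b=(im[r,:,2]>im[r,:,0]+50)&(im[r,:,2]>110); u=np.nonzero(b)[0]; u=u[(u<290)]; d=u[u>235]; f=u[u<235]
    if len(d) and len(f): print(r,d.min(),d.max(),f.max(),t(at_z(p,((d.min()+d.max())/2,r),153)),t(at_z(p,(f.max(),r),150)))
```

```text
20.0 [441.61618956 133.52332485 335.07707218] [0.60736324 0.39442828 0.16154055] [-0.03381313 -0.01203056 -0.00508967] 30.191518274453962
110 243 269 218 [ 60.6  -0.7 182. ] [ 60.5 -17.3 185. ]
125 243 269 219 [ 54.2  -0.8 182.1] [ 54.  -17.1 185.1]
140 244 269 219 [ 47.8  -0.5 182.1] [ 47.5 -17.3 185.1]
155 244 269 220 [ 41.2  -0.5 182.1] [ 40.7 -17.  185.1]
170 244 268 220 [ 34.4  -0.8 182.1] [ 33.8 -17.2 185.1]
185 244 268 220 [ 27.5  -0.8 182.1] [ 26.8 -17.4 185.1]
```

Call:
carry_out:
  slide:
    - [0,0,-0.01]
    - [0,0,-0.03]
    - [0,0,-0.055]
    - [0,0,-0.085]
    - [0,0,-0.11]
    - [0,0,-0.11]
    - [0,0,-0.11]
  roll: [0,0,0,0,0,0,0]
  claw: [0.03,0.03,0.03,0.03,0.03,0.03,0.03]

```text
clock: 20.92
position: [441.4, 133.3, 444.9]
ee_rot: [0.994, -0.11, -0.0, 0.0]
contact_force: [-0.3, -0.6, -0.3]
gripper_width: 29.9
grasp_force: 0.0
```

Run:
```python
from h import *
s=read_state(); print(s["clock"],s["position"],s["contact_force"])
p=snap("wrist"); a=snap("scene"); b=snap("side"); c=cloud(p)
for z0,z1,n in((193,205,"tab"),(151,161,"top edge")):
    m=(c[...,2]>z0)&(c[...,2]<z1)&(c[...,0]>340)&(c[...,0]<530)&(c[...,1]>90)&(c[...,1]<(175 if n=="tab" else 180)); q=c[m]
    print(n,len(q),cv2.minAreaRect(q[:,:2].astype(np.float32)),np.median(q,0))
f=lambda p,b:cv2.resize(p["img"][b[1]:b[3],b[0]:b[2],::-1],(390,400),interpolation=cv2.INTER_CUBIC)
cv2.imwrite("pics/end.png",np.hstack([f(p,(60,0,450,384)),f(a,(235,190,365,320))]))
```

```text
20.925 [441.35750823 133.27026813 444.8679301 ] [-0.34107846 -0.57443942 -0.32630127]
tab 1219 ((438.458251953125, 134.4334259033203), (13.579341888427734, 43.044639587402344), 76.97430419921875) [439.80245007 134.36400919 195.30034884]
top edge 4486 ((436.048828125, 157.40512084960938), (68.3306884765625, 172.3008575439453), 82.18070983886719) [479.74462267 158.6131346  151.56978448]
```

View pics/end.png

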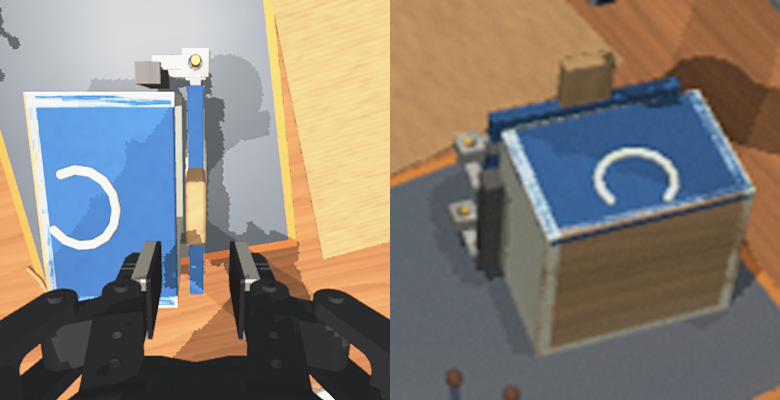

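The door hangs on both pins, parallel to the cabinet front (tab at 77.0°, roof about 77°), and the gripper is clear. I'm handing in.

```bash
python3 -c "
from bench import *; print(job_done())"
```

```text
the job is handed in; nothing more can be done
None
```

I hung the blue door on both pins with the knuckles fully home, swung it shut onto the stop pad and let go. The job is handed in at about 21 s, with no result reported back and wrist readings of about 5 N or less at each check.

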